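# Point out the uncapped battery terminal and log it

### The job

One of the four blue battery cells in the tray has lost the orange cap of one terminal. Point straight down at that bare silver terminal with the gripper centred over it and the fingertips about 2 cm above it, and hold there for two seconds without touching any cell; then push the green button fully down to log the fault, let it come back up and move clear. Do not press the red button, and leave the cells and everything else on the table where they are: nothing is to be picked up.

Things in the scene. Friction and masses are not known exactly. Their poses are not given: they have to be found in the camera images.
- faulty_cell: cell that lacks a cap: upright blue block, black top, loose, 148 mm long (x, roughly along world x), 40 wide (y), 100 high. Origin at the centre of its underside, on the tray floor 8 mm above the table. Terminals on its centre line at x = -50 mm (orange cap, diameter 24, 15 mm above the black top) and x = +50 mm (bare, the end far from the robot)
- bare_terminal (a point): centre of the top face of the bare terminal, a silver post of 18 mm diameter standing 12 mm above the cell's black top, so 120 mm above the table; z up
- good_cell1: undamaged battery cell, loose, 1.2 kg, like faulty_cell in every size, but with orange caps on both terminals; origin at the centre of its underside, x along its 148 mm length, z up
- good_cell2: undamaged battery cell, loose, 1.2 kg, like faulty_cell in every size, but with orange caps on both terminals; origin at the centre of its underside, x along its 148 mm length, z up
- good_cell3: undamaged battery cell, loose, 1.2 kg, like faulty_cell in every size, but with orange caps on both terminals; origin at the centre of its underside, x along its 148 mm length, z up
- log_button (a joint): travel of the green push button: 0 m up, 0.006 m fully down; spring, about 5 N at full travel; it returns by itself
- log_button_top (a point): centre of the top face of the green button (diameter 36 mm), pressed straight down. It is on a grey console box 200 x 90 mm and 46 mm high, 90 mm from the red button, centre to centre
- stop_button (a joint): travel of the red push button, 0 m up, 0.006 m fully down: must not be pressed
- stop_button_top (a point): centre of the top face of the red button, the same size and height as the green one, on the same console
- marker: yellow marker pen with red cap lying on the table, about 135 mm long, 18 mm thick; origin under its middle; leave alone
- spare_cap: loose orange terminal cap on the table, diameter 24, height 15 mm; origin at the centre of its underside; leave alone
- screwdriver: screwdriver lying on the table; leave alone
- meter: yellow hand-held meter, 150 x 75 x 42 mm, lying on its back; origin at the centre of its underside; leave alone
- busbars: pile of four copper bars, 120 mm long, 16 mm high in all; origin at the centre of its underside; leave alone
- cap_bin: red open bin, 120 x 100 x 60 mm, with orange caps in it; origin at the centre of its underside; leave alone

How it is judged (in metres and radians):
On the way, in this order (a step that is already met when the one before it is completed fails the run):
1. the tool points straight down at the bare terminal from just above it and stays there (horizontal distance between the grasp point and bare_terminal below 0.012 m and z of the grasp point in the frame of bare_terminal between 0.021 and 0.065 m and angle between the grasp point's own z axis and vertical above 2.79 rad), for 1.5 s.
2. the green button is pushed fully down (value of joint log_button above 0.0045 m), for 0.05 s.
At the end, for the whole second after the job is handed in: Pointed for 1.5 s (tool centre within 12 mm sideways, 21 to 65 mm above the post, within 20 degrees of straight down), then green pressed 4.5 mm or more; at the end both buttons are up, all cells upright, still, within 6 mm of their places, other loose things within 15 mm (value of joint each of log_button, stop_button below 0.0015 m and distance of each of faulty_cell, good_cell1, good_cell2, good_cell3 from where it was at the start of the episode below 0.006 m and angle between each of faulty_cell, good_cell1, good_cell2, good_cell3's own z axis and vertical below 0.05 rad and distance of each of marker, spare_cap, screwdriver, meter, busbars, cap_bin from where it was at the start of the episode below 0.015 m and linear speed of each of faulty_cell, good_cell1, good_cell2, good_cell3 below 0.02 m/s); the robot touches nothing.
It fails at once if the robot touches a battery cell (contact force between any of the arm, the fingers and faulty_cell above 0.3 N or contact force between any of the arm, the fingers and good_cell1 above 0.3 N or contact force between any of the arm, the fingers and good_cell2 above 0.3 N or contact force between any of the arm, the fingers and good_cell3 above 0.3 N).
It fails at once if a battery cell is shifted or lifted by more than 6 mm (distance of any of faulty_cell, good_cell1, good_cell2, good_cell3 from where it was at the start of the episode above 0.006 m).
It fails at once if the red button is pressed (value of joint stop_button above 0.002 m).
It fails at once if another loose thing is moved or lifted by more than 15 mm (distance of any of marker, spare_cap, screwdriver, meter, busbars, cap_bin from where it was at the start of the episode above 0.015 m).
It also fails if it takes over 42 s, if anything falls off the work surface, if the arm or the gripper's body presses on something with over 40 N, if the wrist force passes 120 N, or if a joint passes its speed limit or range.

### The arm

A 6-joint arm with a two-finger parallel gripper is mounted at the origin on the work surface. World frame = base frame: x ahead of the robot, y to its left, z up, the work surface at z = 0. Lengths are in mm, angles in rad, forces in N, time in s.
With the tool pointing down it reaches from about 350 to 775 mm from the base axis. Payload 7.3 kg.
Tool frame: the origin (TCP) lies between the finger pads, 19 mm behind the fingertips; this is the grasp point; z points along the fingers, y is the line along which they close (so a half turn about z gives the same grasp; the last joint's range is limited). The gripper opens to 92 mm and grips with 3 to 60 N. Pads are 19 mm wide; open, the fingers measure 130 mm over their backs; the gripper's body (75 mm by 190 mm) begins 47 mm behind the grasp point.
Start: joints at [1.18, 0.342, 1.524, -0, 1.275, -0.146], TCP at [127.223, 509.37, 245.541] pointing down, gripper open.
Joint ranges: [-2.53, 2.53], [-0.77, 2.02], [0.04, 2.7], [-1, 4.14], [0.28, 2.66], [-3.11, 3.11]. Speed limits (rad/s): [2.57, 2.57, 3.14, 3.14, 3.14, 3.14].

### API

Orientations are given as [roll, pitch, yaw] about the fixed x, y, z axes, in that order (R = Rz(yaw) Ry(pitch) Rx(roll)).
In Python, from plant import * gives the robot as it stands. The module is installed in compiled form; this text tells all that it offers.
- The arm moves only by the shell command python3 -m inch 'ROWS'. ROWS is JSON, a list of rows, each a list of 5 numbers: the shift along the tool's x, y, z in m, then the turn about the tool's z in rad, then the opening, from 0 (shut) to 1 (fully open). In form: [[tx, ty, tz, spin, claw], ...]. A call has 1 to 8 rows; each row is the pose to reach, as a shift and turn from the pose commanded when the call began, along the tool's axes at that moment; what a row does not reach only later rows make up. A row lasts 1/12 s, in which the tool goes at most 41.7 mm and 7.16 degrees, less where a joint would pass 70% of its speed; a pose out of reach is approached as far as the arm can. A call with a gripper value outside its range is refused whole. The fingers move at their own pace and stop on an object; the grip force is fixed at half the most. Time passes only in rows, so rows that repeat a pose let the fingers close. It gives the time, the measured TCP pose, the force, the opening and the grip force at its end, in the units of the state.
- get_obs(): the state, without advancing time (a new reading comes with each control period).
- capture(name): name is "scene" or "top" or "wrist"; returns a dict with "color" (420x560x3 uint8, red, green, blue), "intrinsics" (3x3 intrinsics, pixels), "pose" (4x4, takes a point from camera to world coordinates). Camera axes: x right, y down, z forward; pixel columns grow to the right and rows downward; lengths in mm; the calibration is good to about 2 mm. A picture is of the moment at which its call begins. There is no depth.
- close_job(): hands the job in; it is judged then, once.
Trained networks look in a picture, given as the dict that the camera call returned (one of the last four; its "shot" number tells which), for a name from the list of things; names that differ only in an ending like _2 or _b are one class to them, and where a whole thing is asked for, a point or a joint stands for the part that bears it (a point fixed in the world has none). Each returns a list of dicts, best first, with "conf" (0 to 1); they miss things now and then, are a little off and sometimes report something else, mostly with a low value. They report only what shows in the picture. A call takes as long as a camera call.
- look_for(picture, target): "rect" ([centre column, centre row, width, height] in pixels, round what is visible of it).
- trace(picture, target): "pixels" (420x560 bool, what is visible of it) and "rect" ([centre column, centre row, width, height] in pixels, round what is visible of it).
- tip_of(picture, target): "centre" ([column, row] in pixels: a listed point, or the origin of a listed thing).
The state is a dict: "time": time; "joint_positions": joint angles; "dq": joint speeds; "tau": joint torques, N m; "tool_pos": TCP position; "tcp_rot": TCP orientation; "contact_force": force on the tool from outside, world axes, zero at the start; "moment": the same for the moment, N m; "grip_width": finger opening in mm; "finger_force": force on a finger pad.
Only numpy, scipy, OpenCV 4.12 (cv2) and the standard library are available. Lean on these libraries where they do the work, as an engineer would, in place of code of your own. Each camera call takes 0.05 s, during which the arm holds its last target. There are 200 camera calls.

## Working session

There is one attempt and no reset: what is moved stays moved. The work goes in short steps, Python scripts to look and compute and a shell command to move; the robot and the scene stay as the last step left them, time stands still between calls to the robot, and variables do not carry over. Pictures are saved under pics/ and viewed, at most 10 in all, crops included, and the job is handed in when it is done.

```bash
mkdir -p pics
cat > h.py <<'E'
from plant import *
import numpy as np, cv2
def ray(p,uv,z):
    K=np.array(p["intrinsics"]);T=np.array(p["pose"])
    d=T[:3,:3]@np.linalg.solve(K,[uv[0],uv[1],1.]);o=T[:3,3]
    return (o+d*(z-o[2])/d[2]).round(1)
def save(p,n): cv2.imwrite("pics/"+n+".png",cv2.cvtColor(p["color"],cv2.COLOR_RGB2BGR))
E
python3 - <<'E'
from h import *
o=get_obs();print(o["time"],o["tool_pos"],o["tcp_rot"])
for c in("top","scene"):
    p=capture(c);save(p,c+"1")
    print(c,np.array(p["pose"])[:3,3])
    for t,z in(("bare_terminal",120),("log_button_top",55),("stop_button_top",55),("faulty_cell",8),("good_cell1",8),("meter",0),("cap_bin",0)):
        print(t,[(np.round(r["centre"],1),round(r["conf"],2),ray(p,r["centre"],z)) for r in tip_of(p,t)[:4]])
E
```

```text
0.0 [127.07172316 508.99932717 244.8409922 ] [-3.14004999e+00 -2.47323959e-04  2.89676791e+00]
top [ 511.37029386   82.93735764 1123.21488629]
bare_terminal [(array([419.5, 223. ]), 0.55, array([ 543.7, -268.9,  120. ])), (array([132.5, 227.6]), 0.54, array([530.1, 440.3, 120. ])), (array([417.5, 159.7]), 0.32, array([ 702.2, -267.6,  120. ]))]
log_button_top [(array([417.7, 224.5]), 0.63, array([ 541.8, -286.8,   55. ]))]
stop_button_top [(array([414.9, 257.2]), 0.73, array([ 456.3, -277.5,   55. ]))]
faulty_cell [(array([243.4, 232.4]), 0.56, array([520., 176.,   8.]))]
good_cell1 [(array([266.3, 234.5]), 0.77, array([514.5, 113.2,   8. ])), (array([281.9, 234.9]), 0.77, array([513.5,  70.4,   8. ])), (array([309. , 232.4]), 0.69, array([520.6,  -4. ,   8. ]))]
meter [(array([337.5, 143.6]), 0.78, array([770. , -85.4,   0. ]))]
cap_bin [(array([417.3, 155.2]), 0.88, array([ 737.8, -309.3,    0. ])), (array([360.7, 288.3]), 0.61, array([ 368.5, -145.7,    0. ])), (array([240.2, 231.2]), 0.32, array([523.3, 185.5,   0. ]))]
scene [1261.56695843 -309.09311174 1086.24693405]
bare_terminal []
log_button_top [(array([145.1, 276.6]), 0.56, array([ 533. , -278.5,   55. ]))]
stop_button_top [(array([133.4, 248.8]), 0.53, array([ 443.9, -277.6,   55. ]))]
faulty_cell [(array([271.3, 339.5]), 0.55, array([790.9, -83.5,   8. ]))]
good_cell1 [(array([292.8, 223.4]), 0.91, array([524.1, 118.1,   8. ])), (array([249. , 238.6]), 0.62, array([514.8,  -5.3,   8. ])), (array([267.8, 231.3]), 0.62, array([516.4,  48.1,   8. ]))]
meter [(array([270. , 337.7]), 0.98, array([782.1, -82.4,   0. ]))]
cap_bin [(array([168.1, 366.5]), 0.85, array([ 737.7, -307.6,    0. ]))]
```

View pics/top1.png

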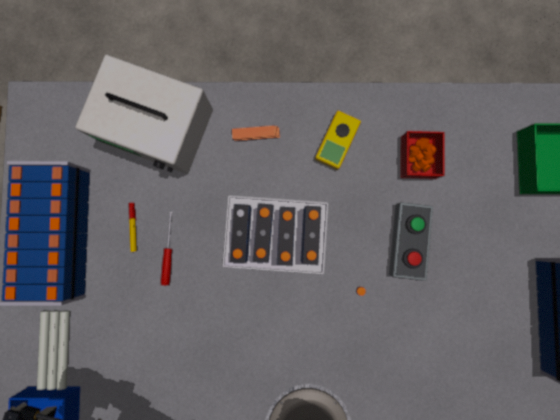

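View pics/scene1.png

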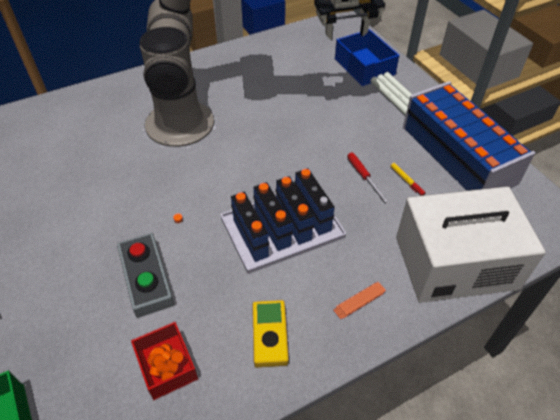

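The top view shows the bare silver post at about (240,213), on the far end of the leftmost cell. The green button is at (417,224) and the red at (414,258). In the scene view the post is at (323,201) and the green button at (146,280). Next I'll refine these by colour and triangulate.

Run:
```python
from h import *
P={c:capture(c) for c in("top","scene")}
def blob(p,c,f,r):
    a=p["color"].astype(int);u,v=c
    s=a[v-r:v+r+1,u-r:u+r+1];m=f(s).astype(np.uint8)
    n,l,st,ce=cv2.connectedComponentsWithStats(m)
    i=1+np.argmax(st[1:,4]);return ce[i]+[u-r,v-r],st[i,4]
def tri(a,b):
    M=[];
    for p,uv in((P["top"],a),(P["scene"],b)):
        E=np.linalg.inv(np.array(p["pose"]))[:3];M.append(np.array(p["intrinsics"])@E)
    X=cv2.triangulatePoints(M[0],M[1],np.float64(a),np.float64(b))[:,0];return (X[:3]/X[3]).round(1)
silver=lambda s:(s.min(2)>95)&(s.max(2)-s.min(2)<45)
green=lambda s:(s[...,1]>s[...,0]+40)&(s[...,1]>s[...,2]+30)
red=lambda s:(s[...,0]>s[...,1]+70)
for n,ct,cs,f,r,z in(("post",(240,213),(323,201),silver,6,120),("green",(417,224),(146,280),green,14,56),("red",(414,258),(137,250),red,14,56),("capnear",(237,253),(305,174),red,9,123)):
    a,na=blob(P["top"],ct,f,r);b,nb=blob(P["scene"],cs,f,r)
    print(n,a.round(1),na,b.round(1),nb,ray(P["top"],a,z),ray(P["scene"],b,z),tri(a,b))
print(P["top"]["intrinsics"][0])
t=P["top"]["color"][190:280,220:335];s=P["scene"]["color"][160:250,220:335]
g=P["top"]["color"][190:290,380:440]
cv2.imwrite("pics/c1.png",cv2.cvtColor(np.hstack([cv2.resize(x,None,fx=3.3,fy=3.3,interpolation=2) for x in(t,s)]),cv2.COLOR_RGB2BGR))
```

```text
post [240.  212.6] 43 [323.3 199.4] 39 [568.1 175.6 120. ] [570.1 176.1 120. ] [568.6 176.5 118.1]
green [417.3 223.6] 148 [144.8 278.8] 188 [ 544.1 -285.5   56. ] [ 539.  -281.1   56. ] [ 544.3 -281.8   64.1]
red [414.1 258.1] 139 [136.8 248.9] 154 [ 454.1 -274.9   56. ] [ 448.8 -270.6   56. ] [ 454.9 -271.4   64.2]
capnear [237.  253.4] 52 [305.4 172.3] 60 [467.8 181.6 123. ] [471.8 181.2 123. ] [468.1 182.9 118.7]
[405.54316411   0.         278.72663066]
```

View pics/c1.png

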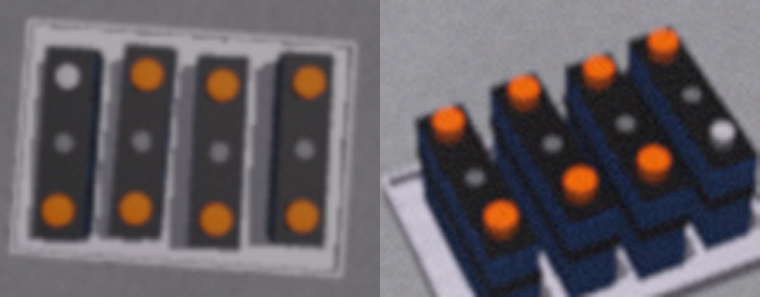

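The bare post is at (568.5, 176, 120). Triangulation gives 118 mm for its height, and it lies about 100 mm from its own cap, as it should. The green button is at (544, -282, ~62), with red 90 mm away. I'll move horizontally at the present height with the gripper closing, and descend after that.

```bash
cat >> h.py <<'E'
def rel(t):
    from scipy.spatial.transform import Rotation as R
    o=get_obs();r=R.from_euler("xyz",o["tcp_rot"])
    print(round(o["time"],2),np.round(o["tool_pos"],1),np.round(o["tcp_rot"],3),"shift m",(r.inv().apply(np.array(t)-o["tool_pos"])/1e3).round(4))
E
python3 -m inch '[[-0.03,-0.013,0,0,0],[-0.065,-0.028,0,0,0],[-0.1,-0.0425,0,0,0],[-0.135,-0.0575,0,0,0],[-0.17,-0.0725,0,0,0],[-0.205,-0.0875,0,0,0],[-0.235,-0.1,0,0,0],[-0.255,-0.1085,0,0,0]]'
python3 -c "from h import *;rel([568.5,176,245])"
```

```text
time: 1.57
tool_pos: [350.6, 340.4, 245.7]
tcp_rot: [3.141, 0.001, 2.895]
contact_force: [0.2, 0.1, 0.2]
grip_width: 42.7
finger_force: 0.0
1.57 [350.6 340.4 245.7] [3.141e+00 1.000e-03 2.895e+00] shift m [-0.2515 -0.1062  0.0009]
```

```bash
python3 -m inch '[[-0.03,-0.013,0,0,0],[-0.065,-0.028,0,0,0],[-0.1,-0.0425,0,0,0],[-0.135,-0.0575,0,0,0],[-0.17,-0.072,0,0,0],[-0.205,-0.087,0,0,0],[-0.235,-0.1,0,0,0],[-0.2515,-0.1062,0,0,0]]'
python3 -m inch '[[0,0,0.01,0,0],[0,0,0.02,0,0],[0,0,0.03,0,0],[0,0,0.04,0,0],[0,0,0.04,0,0]]'
python3 - <<'E'
from h import *
rel([568.5,176,161])
p=capture("scene");save(p,"scene2")
w=capture("wrist");save(w,"wrist2")
cv2.imwrite("pics/c2.png",cv2.resize(cv2.cvtColor(np.hstack([p["color"],w["color"]]),cv2.COLOR_RGB2BGR),(800,300)))
for r in tip_of(w,"bare_terminal")[:2]: print(r["conf"],r["centre"],ray(w,r["centre"],120))
E
```

```text
time: 2.23
tool_pos: [569.2, 175.4, 245.2]
tcp_rot: [-3.141, 0.001, 2.894]
contact_force: [-0.3, -0.6, -0.7]
grip_width: 0.6
finger_force: 0.0
time: 2.65
tool_pos: [564.5, 179.1, 202.8]
tcp_rot: [-3.14, -0.005, 2.898]
contact_force: [-0.2, 0.0, 0.5]
grip_width: 0.5
finger_force: 0.0
2.65 [564.5 179.1 202.8] [-3.14  -0.005  2.898] shift m [-0.0048 -0.0019  0.0418]
0.92 [274.0, 230.9] [568.1 173.4 120. ]
```

View pics/c2.png

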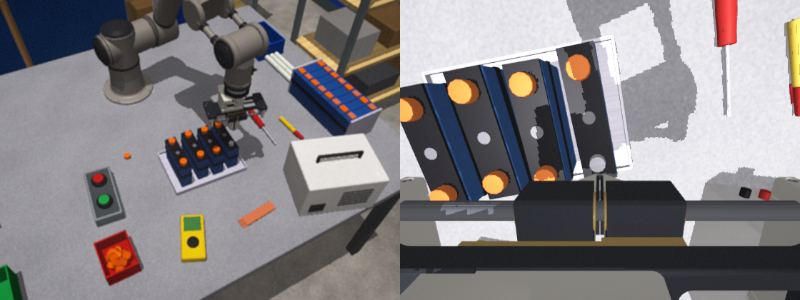

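The wrist view shows the silver post just beyond the closed fingertips (crop about (597,163)), partly hidden by them, and nothing is touched. All three estimates agree within 3 mm. I'll correct sideways and go down.

```bash
python3 -m inch '[[-0.0045,-0.002,0,0,0],[-0.0045,-0.002,0.01,0,0],[-0.0045,-0.002,0.02,0,0],[-0.0045,-0.002,0.03,0,0],[-0.0045,-0.002,0.037,0,0],[-0.0045,-0.002,0.037,0,0],[-0.0045,-0.002,0.037,0,0],[-0.0045,-0.002,0.037,0,0]]'
python3 -c "from h import *;rel([568.3,175.7,161])"
```

```text
time: 3.47
tool_pos: [570.6, 175.3, 168.7]
tcp_rot: [3.141, 0.0, 2.897]
contact_force: [-0.1, -0.4, 1.5]
grip_width: 0.4
finger_force: 0.0
3.47 [570.6 175.3 168.7] [3.141 0.    2.897] shift m [ 0.0024 -0.0002  0.0076]
```

```bash
python3 -m inch '[[0.002,0,0.003,0,0],[0.002,0,0.006,0,0],[0.002,0,0.0065,0,0],[0.002,0,0.0065,0,0],[0.002,0,0.0065,0,0],[0.002,0,0.0065,0,0],[0.002,0,0.0065,0,0],[0.002,0,0.0065,0,0]]'
for i in 1 2 3; do python3 -m inch '[[0,0,0,0,0],[0,0,0,0,0],[0,0,0,0,0],[0,0,0,0,0],[0,0,0,0,0],[0,0,0,0,0],[0,0,0,0,0],[0,0,0,0,0]]' | sed -n 1,2p; done
python3 - <<'E'
from h import *
rel([568.3,175.7,161])
w=capture("wrist");save(w,"wrist3")
for r in tip_of(w,"bare_terminal")[:2]: print(r["conf"],r["centre"],ray(w,r["centre"],120))
E
```

```text
time: 4.13
tool_pos: [568.6, 175.8, 162.1]
tcp_rot: [3.141, 0.0, 2.897]
contact_force: [0.5, -0.1, -0.4]
grip_width: -0.1
finger_force: 0.0
time: 4.8
tool_pos: [568.5, 175.8, 162.0]
time: 5.47
tool_pos: [568.5, 175.8, 162.0]
time: 6.13
tool_pos: [568.5, 175.8, 162.0]
6.13 [568.5 175.8 162. ] [3.142 0.    2.897] shift m [ 0.0002 -0.0001  0.001 ]
0.98 [280.2, 245.7] [568.1 175.8 120. ]
0.25 [479.8, 53.8] [486.6 306.7 120. ]
```

View pics/wrist3.png

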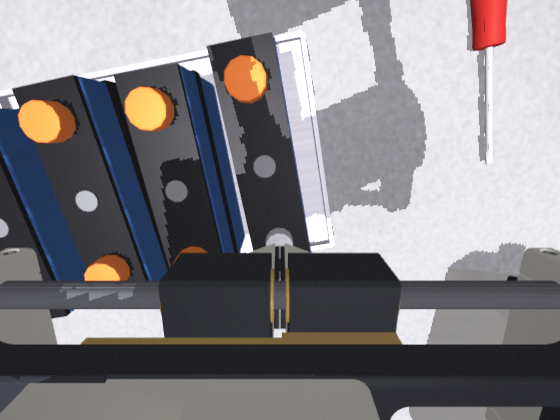

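The wrist view shows the fingertips directly over the post (about (280,240)), and the network's post position agrees within 0.5 mm. The tool has held there for over 2 s. Next I go up and across to the green button.

```bash
python3 -m inch '[[0,0,-0.015,0,0],[0,0,-0.035,0,0],[0,0,-0.055,0,0],[0,0,-0.07,0,0],[0,0,-0.07,0,0],[0,0,-0.07,0,0],[0,0,-0.07,0,0]]' | sed -n 1,2p
python3 -c "from h import *;rel([544.2,-282.5,232])"
```

```text
time: 6.82
tool_pos: [568.0, 175.7, 230.8]
6.82 [568.  175.7 230.8] [-3.141e+00 -2.000e-03  2.897e+00] shift m [-0.0879 -0.4503 -0.001 ]
```

```bash
python3 -m inch '[[-0.004,-0.02,0,0,0],[-0.01,-0.05,0,0,0],[-0.016,-0.08,0,0,0],[-0.022,-0.112,0,0,0],[-0.028,-0.145,0,0,0],[-0.034,-0.177,0,0,0],[-0.04,-0.207,0,0,0],[-0.044,-0.225,0,0,0]]' | sed -n 1,2p
python3 -m inch '[[-0.004,-0.02,0,0,0],[-0.01,-0.05,0,0,0],[-0.016,-0.08,0,0,0],[-0.022,-0.112,0,0,0],[-0.028,-0.145,0,0,0],[-0.034,-0.177,0,0,0],[-0.04,-0.207,0,0,0],[-0.044,-0.225,0,0,0]]' | sed -n 1,2p
python3 -m inch '[[0,0,0,0,0],[0,0,0,0,0],[0,0,0,0,0],[0,0,0,0,0]]' | sed -n 1,5p
python3 - <<'E'
from h import *
rel([544.2,-282.5,110])
w=capture("wrist");save(w,"wrist4")
for t in("log_button_top","stop_button_top"):
  for r in tip_of(w,t)[:2]: print(t,r["conf"],r["centre"],ray(w,r["centre"],62))
E
```

```text
time: 7.48
tool_pos: [555.7, -56.0, 230.4]
time: 8.15
tool_pos: [543.7, -285.0, 230.0]
time: 8.48
tool_pos: [544.8, -280.8, 231.4]
tcp_rot: [3.141, -0.001, 2.898]
contact_force: [0.2, 0.2, 0.0]
grip_width: 0.3
8.48 [ 544.8 -280.8  231.4] [ 3.141e+00 -1.000e-03  2.898e+00] shift m [ 1.000e-04 -1.900e-03  1.214e-01]
log_button_top 0.56 [273.3, 199.2] [ 543.1 -287.2   62. ]
stop_button_top 0.66 [292.6, 317.7] [ 685.9 -300.4   62. ]
stop_button_top 0.63 [266.5, 106.8] [ 453.6 -271.1   62. ]
```

View pics/wrist4.png

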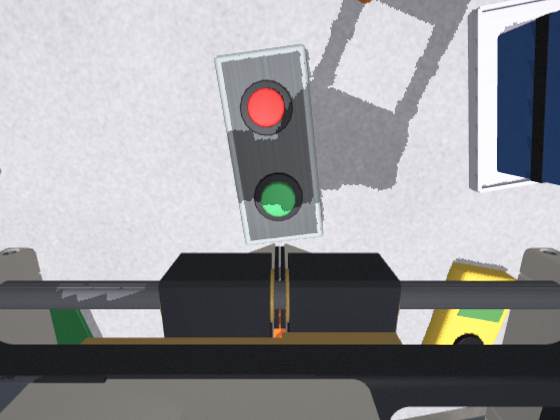

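The wrist view shows green at about (278,198) and red at (266,107), both clear of the fingers. That agrees with the triangulated (544, -282). I'll descend to just above the button.

```bash
python3 -m inch '[[0,-0.0015,0.015,0,0],[0,-0.0015,0.04,0,0],[0,-0.0015,0.065,0,0],[0,-0.0015,0.09,0,0],[0,-0.0015,0.11,0,0],[0,-0.0015,0.125,0,0],[0,-0.0015,0.135,0,0],[0,-0.0015,0.138,0,0]]' | sed -n 1,2p
python3 -m inch '[[0,0,0,0,0],[0,0,0,0,0],[0,0,0,0,0]]'
python3 - <<'E'
from h import *
rel([544.2,-282,81])
w=capture("wrist");p=capture("scene")
cv2.imwrite("pics/c5.png",cv2.cvtColor(np.hstack([cv2.resize(w["color"][150:300,205:355],(400,400)),cv2.resize(p["color"][200:320,80:200],(400,400))]),cv2.COLOR_RGB2BGR))
E
```

```text
time: 9.3
tool_pos: [544.0, -282.6, 92.4]
time: 9.55
tool_pos: [545.2, -283.9, 95.3]
tcp_rot: [-3.141, 0.002, 2.897]
contact_force: [-0.0, -0.7, -0.0]
grip_width: 0.6
finger_force: 0.0
9.55 [ 545.2 -283.9   95.3] [-3.141e+00  2.000e-03  2.897e+00] shift m [0.0014 0.0016 0.0143]
```

View pics/c5.png

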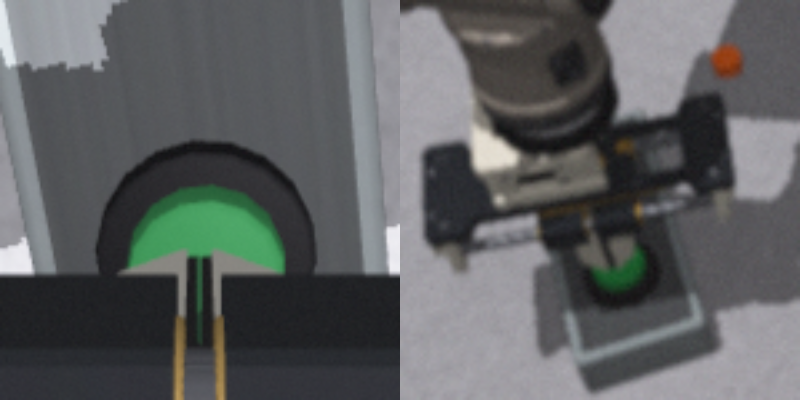

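Both crops show the fingertips centred over the green button and not yet touching. I'll step down while watching the force.

```bash
python3 -m inch '[[0.001,0.001,0.004,0,0],[0.001,0.001,0.008,0,0],[0.001,0.001,0.011,0,0],[0.001,0.001,0.011,0,0],[0.001,0.001,0.011,0,0]]' | sed -n '1,2p;4p'
python3 -m inch '[[0,0,0.002,0,0],[0,0,0.002,0,0],[0,0,0.002,0,0],[0,0,0.002,0,0]]' | sed -n '1,2p;4p'
```

```text
time: 10.07
tool_pos: [544.0, -282.4, 83.2]
contact_force: [-0.5, 0.8, 2.7]
time: 10.4
tool_pos: [543.9, -282.4, 81.2]
contact_force: [0.4, 1.3, 5.2]
```

```bash
for i in 1 2; do python3 -m inch '[[0,0,0.0015,0,0],[0,0,0.0015,0,0],[0,0,0.0015,0,0],[0,0,0.0015,0,0]]' | sed -n '1,2p;4p';done
```

```text
time: 10.73
tool_pos: [544.0, -282.5, 80.9]
contact_force: [-2.5, 2.3, 13.4]
time: 11.07
tool_pos: [544.0, -282.4, 80.7]
contact_force: [-5.0, 4.1, 21.2]
```

The force jumps to 21 N with the height stuck near 80.8 mm, so the button is on its stop. I'll release and retreat.

```bash
python3 -m inch '[[0,0,-0.005,0,0],[0,0,-0.015,0,0],[0,0,-0.035,0,0],[0,0,-0.06,0,0],[0,0,-0.09,0,0],[0,0,-0.12,0,0],[0,0,-0.14,0,0],[0,0,-0.15,0,0]]' | sed -n '1,2p;4p'
python3 -m inch '[[0,0,0,0,0],[0,0,0,0,0],[0,0,0,0,0],[0,0,0,0,0],[0,0,0,0,0],[0,0,0,0,0]]' | sed -n '1,2p;4p'
python3 -c "
from h import *
p=capture('scene');save(p,'scene6')"
```

```text
time: 11.73
tool_pos: [544.3, -282.9, 231.0]
contact_force: [0.3, -0.3, 1.1]
time: 12.23
tool_pos: [543.5, -282.2, 226.9]
contact_force: [-0.5, -0.6, -0.4]
```

View pics/scene6.png

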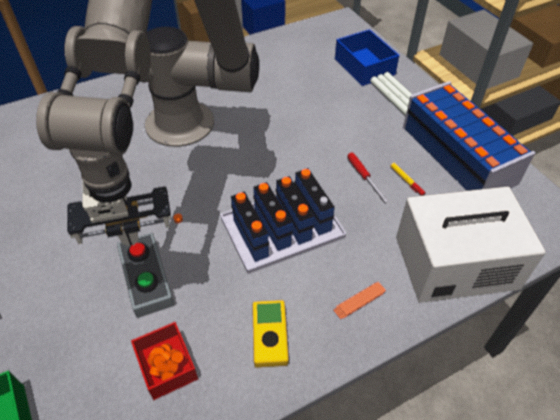

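The gripper is clear above the console, both buttons are up (green (145,280), red (138,250)), and everything else is where it was.

```bash
python3 -c "
from plant import *
print(close_job())"
```

```text
the job is handed in; nothing more can be done
None
```

The gripper held about 2 cm over the bare terminal for more than two seconds, then pushed the green button down to its stop and moved clear; the last picture shows the buttons up and nothing shifted, and the job is handed in, with no verdict returned.

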